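# Load the blow-off wheel and index it one click

### The job

Take the grooved ceramic spool that stands by itself on the bench (not one on the ware board) and stand it upright in the empty pocket of the round indexing wheel that lies at the steel pointer. Then turn the wheel by the bar on its hub one click clockwise (seen from above), so that the spool comes round to the air nozzle, and let go.

Things in the scene. Friction and masses are not known exactly. Their poses are not given: they have to be found in the camera images.
- spool_center (a point): the loose spool on the bench: beige ceramic, upright, 80 mm tall, body 40 mm in diameter with a groove round it 43 to 55 mm up, on a wider foot 54 mm in diameter and 16 mm high; 0.2 kg. This point is its centre, 40 mm above its underside; z up. Near it stand a straight sleeve without foot or groove and a short domed knob, not wanted here; two more such spools already stand in the wheel.
- pocket (a point): the pocket to load, one of six cups on the wheel, 108 mm from the hub axis; at the start the one at the upright steel pointer (78 mm tall, 200 mm from the hub axis) on the robot's side. Inner diameter 70 mm, flat floor, wall 4 mm thick, 16 mm high. This point is the centre of the cup's floor, 46 mm above the bench; it goes round with the wheel. A seated spool's centre lies 40 mm above it.
- handle (a point): the bar on the hub that turns the wheel: black, 64 mm long, 14 mm thick, 44 mm high, pinched from above across its thickness. This point lies on the wheel's axis, in the middle of the bar's top, 122 mm above the bench; x along the bar (its -x end points to the pocket to load), y across, z up. Below the bar is a round boss, 52 mm in diameter, its top 80 mm above the bench.
- wheel (a joint): angle of the wheel in rad, growing clockwise seen from above; about 0 at the start, 1.047 after one click clockwise. A sprung detent holds it at every 60 degrees and pulls it to within a few degrees of the nearest click when let go. It turns with under 0.3 N m. The spools only stand in their cups: turn smoothly, in about two seconds or more.
Mind the look-alikes: they are no part of the job. What is shaped like the part that bears spool_center but pink, red or yellow is not meant.

How it is judged:
By the outcome, as a careful person would: the job done as asked, in the order asked, and still so for the second after the job is handed in, with the robot touching nothing.
It also fails if it takes over 61 s, if anything falls off the work surface, if the arm or the gripper's body presses on something with over 40 N, if the wrist force passes 120 N, or if a joint passes its speed limit or range.

### The arm

A 6-joint arm with a two-finger parallel gripper is mounted at the origin on the work surface. World frame = base frame: x ahead of the robot, y to its left, z up, the work surface at z = 0. Lengths are in m, angles in rad, forces in N, time in s.
With the tool pointing down it reaches from about 0.3 to 0.85 m from the base axis. Payload 4.2 kg.
Tool frame: the origin (TCP) lies between the finger pads; the fingertips stand 14 mm ahead of it and the grasp point (between the pads) lies 5 mm behind it; y points along the fingers, z is the direction in which the jaws open and shut, and the axes are right-handed (so a half turn about y gives the same grasp; the last joint's range is limited). The gripper opens to 91 mm and grips with 3 to 60 N. Pads are 32 mm wide; open, the fingers measure 118 mm over their backs; the gripper's body (76 mm by 178 mm) begins 60 mm behind the grasp point.
Start: joints at [1.141, 0.32, 1.565, -0, 1.257, -0.02], TCP at [0.229, 0.527, 0.228] pointing down, gripper open.
Joint ranges: [-3.11, 3.11], [-0.84, 2.01], [0.21, 2.61], [-1.34, 4.49], [0.05, 2.63], [-2.56, 2.56]. Speed limits (rad/s): [2.57, 2.57, 3.14, 3.14, 3.14, 3.14].

### API

Orientations are given as [roll, pitch, yaw] about the fixed x, y, z axes, in that order (R = Rz(yaw) Ry(pitch) Rx(roll)).
In Python, from station import env gives the robot as it stands. The module is installed in compiled form; this text tells all that it offers.
- The arm moves only by the shell command python3 -m inch 'ROWS'. ROWS is JSON, a list of rows, each an object of numbers: "dx", "dy", "dz": the shift along the world's x, y, z in units of 30 mm (1.0 is 30 mm); "rx", "ry", "rz": the turn, a rotation vector about the world's x, y, z in degrees; "claw": the finger opening in mm, from 0 to 91.2. In form: [{"dx": .., "dy": .., "dz": .., "rx": .., "ry": .., "rz": .., "claw": ..}, ...]. A call has 1 to 20 rows; each row shifts and turns the commanded pose from where the row before left it; what a row does not reach is not made up. A row lasts 1/10 s, in which the tool goes at most 50 mm and 8.59 degrees, less where a joint would pass 70% of its speed; a pose out of reach is approached as far as the arm can. A call is refused whole if a number of a shift passes 1 or a number of a turn 8.59, either way. A call with a gripper value outside its range is refused whole. The fingers move at their own pace and stop on an object; the grip force is fixed at half the most. Time passes only in rows, so rows that do not move let the fingers close. It gives the time, the measured TCP pose, the force and the opening at its end, in the units of the state.
- env.read_state(): the state, without advancing time (a new reading comes with each control period).
- env.read_camera(name): name is "scene" or "top" or "wrist"; returns a dict with "color" (420x560x3 uint8, blue, green, red), "depth" (420x560 float32, m along the optical axis (not along the pixel's ray), 0 where there is no reading), "mtx" (3x3 intrinsics, pixels), "dist" ([k1, k2, p1, p2, k3] as OpenCV has them; the pictures are not rectified), "R" (3x3) and "t" (3): a world point X has camera coordinates R X + t; the wrist camera has in their place "T_tool_cam" (4x4, takes a point from camera to tool coordinates, whose origin is the TCP and whose axes are the tool frame's). Camera axes: x right, y down, z forward; pixel columns grow to the right and rows downward; lengths in m; the calibration is good to about 2 mm. A picture is of the moment at which its call begins: read the wrist's pose just before it.
- env.sign_off(): hands the job in, once; it reports no verdict.
Trained networks look in the newest picture that a camera, given by its name, has taken for a name from the list of things; names that differ only in an ending like _2 or _b are one class to them, and where a whole thing is asked for, a point or a joint stands for the part that bears it (a point fixed in the world has none). Each returns a list of dicts, best first, with "confidence" (0 to 1); they miss things now and then, are a little off and sometimes report something else, mostly with a low value. They report only what shows in the picture. A call takes as long as a camera call. They do not tell look-alikes from the thing itself.
- env.boxes_of(camera, thing): "centre" ([x, y, z] in m, in world coordinates, good to about 4 mm: the middle of the surface that is visible of it).
The state is a dict: "time_s": time; "q": joint angles; "qd": joint speeds; "joint_torque": joint torques, N m; "tool_pos": TCP position; "ee_rot": TCP orientation; "force": force on the tool from outside, world axes, zero at the start; "moment": the same for the moment, N m; "width": finger opening in m.
Only numpy, scipy, OpenCV 4.12 (cv2) and the standard library are available. Lean on these libraries where they do the work, as an engineer would, in place of code of your own. Each camera call takes 0.05 s, during which the arm holds its last target.

## Working session

There is one attempt and no reset: what is moved stays moved. The work goes in short steps, Python scripts to look and compute and a shell command to move; the robot and the scene stay as the last step left them, time stands still between calls to the robot, and variables do not carry over. Pictures are saved under pics/ and viewed, and the job is handed in when it is done.

```bash
mkdir -p pics; python3 - <<'E'
from station import env
import cv2
s=env.read_state(); print(s['time_s'],s['tool_pos'],s['ee_rot'],s['width'])
for c in ['scene','top']:
    im=env.read_camera(c); cv2.imwrite(f'pics/{c}0.png',im['color'])
    for t in ['spool_center','pocket','handle','wheel']:
        for r in env.boxes_of(c,t): print(c,t,r)
E
```

```text
0.0 [0.22890607 0.52697354 0.22713905] [-1.57247960e+00  2.64325219e-05 -4.09804857e-01] 0.09130979536101667
scene spool_center {'centre': [0.4996, -0.451, 0.0436], 'confidence': 0.93}
scene spool_center {'centre': [0.6421, -0.3224, 0.0443], 'confidence': 0.88}
scene spool_center {'centre': [0.5535, -0.2543, 0.047], 'confidence': 0.78}
scene spool_center {'centre': [0.6, -0.4197, 0.0443], 'confidence': 0.65}
scene spool_center {'centre': [0.5212, -0.3509, 0.0411], 'confidence': 0.62}
scene pocket {'centre': [0.6049, 0.2012, 0.0463], 'confidence': 0.75}
scene handle {'centre': [0.6118, 0.2078, 0.0409], 'confidence': 0.84}
scene wheel {'centre': [0.6037, 0.2072, 0.0509], 'confidence': 0.82}
top spool_center {'centre': [0.5111, -0.3537, 0.0776], 'confidence': 0.95}
top spool_center {'centre': [0.5344, -0.2537, 0.0771], 'confidence': 0.77}
top spool_center {'centre': [0.487, -0.459, 0.074], 'confidence': 0.74}
top spool_center {'centre': [0.6285, -0.3221, 0.0761], 'confidence': 0.72}
top spool_center {'centre': [0.5892, -0.4219, 0.0733], 'confidence': 0.63}
top pocket {'centre': [0.5793, 0.2025, 0.0445], 'confidence': 0.94}
top handle {'centre': [0.578, 0.2051, 0.0451], 'confidence': 0.88}
top wheel {'centre': [0.5728, 0.2044, 0.0473], 'confidence': 0.59}
```

View pics/scene0.png

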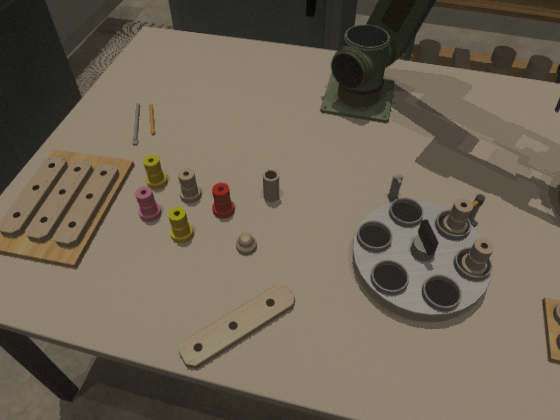

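View pics/top0.png

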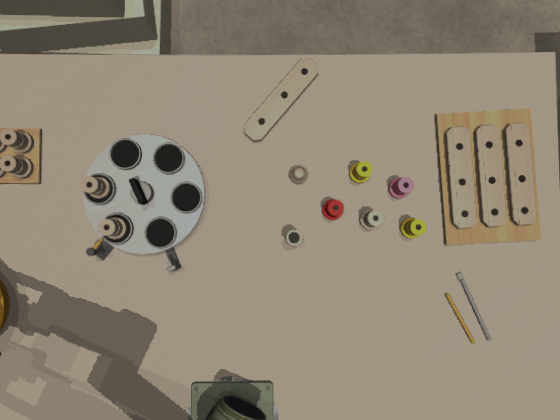

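The top view shows the beige spool at (372,218) among red, yellow and pink look-alikes. The wheel is centred near (143,193), the pointer is at (172,260), the empty pocket at (160,232) and the nozzle at (97,248). Next I measure these from depth.

```bash
cat > h.py <<'E'
import numpy as np,cv2
def cloud(im,R=None,t=None):
    d=im['depth'];h,w=d.shape
    u,v=np.meshgrid(np.arange(w),np.arange(h))
    p=cv2.undistortPoints(np.stack([u,v],-1).reshape(-1,1,2).astype(np.float64),im['mtx'],im['dist']).reshape(h,w,2)
    X=np.dstack([p,np.ones((h,w))])*d[...,None]
    X=(X-np.array(im['t']))@np.array(im['R'])
    X[d<=0]=np.nan
    return X
E
python3 - <<'E'
from station import env
from h import *
for c in ['top','scene']:
    im=env.read_camera(c); X=cloud(im); hsv=cv2.cvtColor(im['color'],cv2.COLOR_BGR2HSV)
    z=X[...,2]
    def rep(n,m):
        P=X[m]; print(c,n,len(P),P.mean(0).round(4) if len(P) else '',P.min(0).round(3) if len(P) else '',P.max(0).round(3) if len(P) else '')
        if len(P)>4:
            (cx,r,a)=cv2.minAreaRect(P[:,:2].astype(np.float32)); print('   rect',np.round(cx,4),np.round(r,3),a)
            print('   circ',np.round(cv2.minEnclosingCircle(P[:,:2].astype(np.float32))[0],4),cv2.minEnclosingCircle(P[:,:2].astype(np.float32))[1])
    near=np.hypot(X[...,0]-.511,X[...,1]+.354)<.045
    rep('spooltop',near&(z>.072)&(z<.09)); rep('spoolfoot+',near&(z>.01))
    hub=np.hypot(X[...,0]-.585,X[...,1]-.205)<.07
    rep('handle',hub&(z>.112)&(z<.135))
    rep('boss',hub&(z>.07)&(z<.09))
    w=np.hypot(X[...,0]-.585,X[...,1]-.205)<.19
    rep('rims',w&(z>.055)&(z<.068))
    rep('disc',w&(z>.03)&(z<.05))
    pn=(np.hypot(X[...,0]-.4,X[...,1]-.15)<.06)&(z>.06); rep('pointer',pn)
E
```

```text
top spooltop 207 [ 0.5092 -0.3575  0.079 ] [ 0.491 -0.376  0.073] [ 0.528 -0.338  0.087]
   rect [ 0.5092 -0.3573] [0.037 0.038] 1.8233158588409424
   circ [ 0.5091 -0.3573] 0.020195450633764267
top spoolfoot+ 369 [ 0.5082 -0.3523  0.0557] [ 0.483 -0.379  0.01 ] [ 0.534 -0.332  0.087]
   rect [ 0.5086 -0.354 ] [0.052 0.045] 13.232625007629395
   circ [ 0.5092 -0.3577] 0.026715829968452454
top handle 173 [0.5759 0.2159 0.1194] [0.545 0.199 0.112] [0.605 0.234 0.126]
   rect [0.5761 0.2164] [0.063 0.015] 23.954307556152344
   circ [0.5755 0.2176] 0.03172514587640762
top boss 205 [0.5769 0.2118 0.0784] [0.546 0.191 0.07 ] [0.607 0.243 0.09 ]
   rect [0.5758 0.2157] [0.05  0.051] 66.53141784667969
   circ [0.5767 0.2154] 0.031355120241642
top rims 1233 [0.5679 0.2291 0.06  ] [0.441 0.072 0.055] [0.713 0.362 0.068]
   rect [0.5766 0.2167] [0.29  0.263] 84.28897857666016
   circ [0.5762 0.2166] 0.1458415687084198
top disc 8705 [0.5783 0.2075 0.0443] [0.426 0.066 0.035] [0.726 0.371 0.05 ]
   rect [0.5758 0.2184] [0.301 0.302] 18.47327423095703
   circ [0.5688 0.2274] 0.16347821056842804
to
[... 768 characters left out ...]
.5891 0.2079 0.0797] [0.555 0.191 0.07 ] [0.612 0.243 0.09 ]
   rect [0.5862 0.2133] [0.058 0.038] 58.851226806640625
   circ [0.5815 0.2157] 0.03212861344218254
scene rims 1943 [0.5851 0.2308 0.06  ] [0.41  0.072 0.055] [0.718 0.362 0.068]
   rect [0.5696 0.2183] [0.29  0.293] 81.11480712890625
   circ [0.5614 0.2144] 0.1660638302564621
scene disc 8676 [0.6041 0.2058 0.0451] [0.428 0.066 0.031] [0.732 0.366 0.05 ]
   rect [0.5808 0.2165] [0.303 0.299] 17.038265228271484
   circ [0.5698 0.224 ] 0.1658230423927307
scene pointer 101 [0.4097 0.146  0.07  ] [0.384 0.13  0.06 ] [0.458 0.183 0.079]
   rect [0.4192 0.154 ] [0.068 0.039] 18.74102210998535
   circ [0.4211 0.1547] 0.037530332803726196
```

```bash
python3 -m inch '[{"dx":0.3,"dy":-0.5,"rz":-1},{"dx":0.33,"dy":-1,"rz":-1},{"dx":0.33,"dy":-1,"rz":-1},{"dx":0.33,"dy":-1,"rz":-1},{"dx":0.33,"dy":-1,"rz":-1},{"dx":0.33,"dy":-1,"rz":-1},{"dx":0.33,"dy":-1,"rz":-1},{"dx":0.33,"dy":-1,"rz":-1},{"dx":0.33,"dy":-1,"rz":-1},{"dx":0.33,"dy":-1,"rz":-1},{"dx":0.33,"dy":-1,"rz":-1},{"dx":0.33,"dy":-1,"rz":-1},{"dx":0.33,"dy":-1,"rz":-1},{"dx":0.33,"dy":-1,"rz":-1},{"dx":0.33,"dy":-1,"rz":-1},{"dx":0.33,"dy":-1,"rz":-1},{"dx":0.33,"dy":-1,"rz":-1},{"dx":0.33,"dy":-1,"rz":-1},{"dx":0.33,"dy":-1,"rz":-1},{"dx":0.33,"dy":-1,"rz":-0.5}]'
```

```text
invalid input
```

```bash
python3 -m inch '[{"dx":0.3,"dy":-1},{"dx":0.3,"dy":-1},{"dx":0.3,"dy":-1},{"dx":0.3,"dy":-1},{"dx":0.3,"dy":-1},{"dx":0.2,"dy":-1},{"dx":0.2,"dy":-1},{"dx":0.2,"dy":-1},{"dx":0.2,"dy":-0.6},{}]'
```

```text
invalid input
```

```bash
python3 -m inch '[{"dx":0.3,"dy":-0.5,"dz":0,"rx":0,"ry":0,"rz":-1,"claw":75}]'
```

```text
time_s: 0.7
tool_pos: [0.2378, 0.5131, 0.2278]
ee_rot: [-1.57, 0.0, -0.426]
force: [0.6, -0.4, 0.6]
width: 0.0857
```

```bash
python3 -m inch '[{"dx":0.33,"dy":-1,"dz":0,"rx":0,"ry":0,"rz":-1,"claw":75},{"dx":0.33,"dy":-1,"dz":0,"rx":0,"ry":0,"rz":-1,"claw":75},{"dx":0.33,"dy":-1,"dz":0,"rx":0,"ry":0,"rz":-1,"claw":75},{"dx":0.33,"dy":-1,"dz":0,"rx":0,"ry":0,"rz":-1,"claw":75},{"dx":0.33,"dy":-1,"dz":0,"rx":0,"ry":0,"rz":-1,"claw":75},{"dx":0.33,"dy":-1,"dz":0,"rx":0,"ry":0,"rz":-1,"claw":75},{"dx":0.33,"dy":-1,"dz":0,"rx":0,"ry":0,"rz":-1,"claw":75},{"dx":0.33,"dy":-1,"dz":0,"rx":0,"ry":0,"rz":-1,"claw":75},{"dx":0.33,"dy":-1,"dz":0,"rx":0,"ry":0,"rz":-1,"claw":75},{"dx":0.33,"dy":-1,"dz":0,"rx":0,"ry":0,"rz":-1,"claw":75},{"dx":0.33,"dy":-1,"dz":0,"rx":0,"ry":0,"rz":-1,"claw":75},{"dx":0.33,"dy":-1,"dz":0,"rx":0,"ry":0,"rz":-1,"claw":75},{"dx":0.33,"dy":-1,"dz":0,"rx":0,"ry":0,"rz":-1,"claw":75},{"dx":0.33,"dy":-1,"dz":0,"rx":0,"ry":0,"rz":-1,"claw":75},{"dx":0.33,"dy":-1,"dz":0,"rx":0,"ry":0,"rz":-1,"claw":75},{"dx":0.33,"dy":-1,"dz":0,"rx":0,"ry":0,"rz":-1,"claw":75},{"dx":0.33,"dy":-1,"dz":0,"rx":0,"ry":0,"rz":-1,"claw":75},{"dx":0.33,"dy":-1,"dz":0,"rx":0,"ry":0,"rz":-1,"claw":75},{"dx":0.33,"dy":-1,"dz":0,"rx":0,"ry":0,"rz":-0.5,"claw":75}]'
python3 -m inch '[{"dx":0.3,"dy":-1,"dz":0,"rx":0,"ry":0,"rz":0,"claw":75},{"dx":0.3,"dy":-1,"dz":0,"rx":0,"ry":0,"rz":0,"claw":75},{"dx":0.3,"dy":-1,"dz":0,"rx":0,"ry":0,"rz":0,"claw":75},{"dx":0.3,"dy":-1,"dz":0,"rx":0,"ry":0,"rz":0,"claw":75},{"dx":0.3,"dy":-1,"dz":0,"rx":0,"ry":0,"rz":0,"claw":75},{"dx":0.3,"dy":-1,"dz":0,"rx":0,"ry":0,"rz":0,"claw":75},{"dx":0.3,"dy":-1,"dz":0,"rx":0,"ry":0,"rz":0,"claw":75},{"dx":0.3,"dy":-1,"dz":0,"rx":0,"ry":0,"rz":0,"claw":75},{"dx":0.2,"dy":-1,"dz":0,"rx":0,"ry":0,"rz":0,"claw":75},{"dx":0.1,"dy":-0.6,"dz":0,"rx":0,"ry":0,"rz":0,"claw":75},{"dx":0,"dy":0,"dz":0,"rx":0,"ry":0,"rz":0,"claw":75},{"dx":0,"dy":0,"dz":0,"rx":0,"ry":0,"rz":0,"claw":75}]'
python3 - <<'E'
from station import env
from h import *
from scipy.spatial.transform import Rotation as Ro
s=env.read_state(); im=env.read_camera('wrist'); cv2.imwrite('pics/w1.png',im['color'])
T=np.eye(4);T[:3,:3]=Ro.from_euler('xyz',s['ee_rot']).as_matrix();T[:3,3]=s['tool_pos']
M=np.linalg.inv(T@np.array(im['T_tool_cam'])); im['R']=M[:3,:3]; im['t']=M[:3,3]
X=cloud(im);z=X[...,2]
m=(np.hypot(X[...,0]-.512,X[...,1]+.357)<.045)&(z>.07)&(z<.09)
P=X[m]; print(s['tool_pos'],s['ee_rot'],s['q'],len(P),P.mean(0) if len(P) else'')
if len(P): print(cv2.minEnclosingCircle(P[:,:2].astype(np.float32)))
E
```

```text
time_s: 2.6
tool_pos: [0.4255, -0.0597, 0.2281]
ee_rot: [-1.571, -0.0, -0.752]
force: [0.3, -0.5, 0.0]
width: 0.0749
time_s: 3.8
tool_pos: [0.5061, -0.3457, 0.2278]
ee_rot: [-1.571, 0.001, -0.752]
force: [0.1, -0.3, -0.5]
width: 0.0748
[ 0.50610008 -0.34567925  0.22775526] [-1.57070120e+00  1.31633459e-03 -7.51611751e-01] [-6.18148765e-01  3.80390993e-01  1.47274756e+00  2.80446868e-04
  1.28974608e+00 -1.43741124e+00] 1611 [ 0.51133424 -0.35676336  0.08007604]
((0.5123490691184998, -0.3576306998729706), 0.02014177106320858)
```

View pics/w1.png

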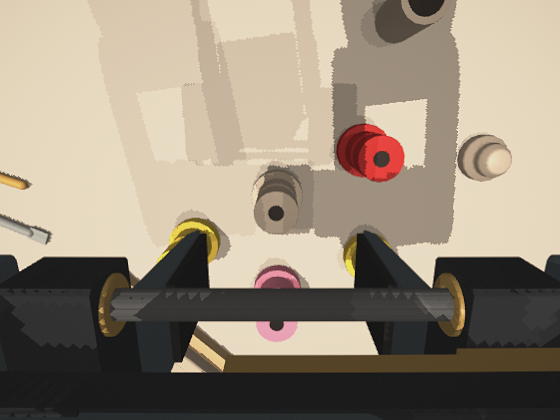

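The wrist view shows the beige spool at (277,212), with its top centred at (0.512,-0.357). The fingers will come down either side of it, clear of its neighbours.

```bash
python3 -m inch '[{"dx":0.19,"dy":-0.38,"dz":-0.3,"rx":0,"ry":0,"rz":0,"claw":75},{"dx":0,"dy":0,"dz":-0.8,"rx":0,"ry":0,"rz":0,"claw":75},{"dx":0,"dy":0,"dz":-0.8,"rx":0,"ry":0,"rz":0,"claw":75},{"dx":0,"dy":0,"dz":-0.8,"rx":0,"ry":0,"rz":0,"claw":75},{"dx":0,"dy":0,"dz":-0.8,"rx":0,"ry":0,"rz":0,"claw":75},{"dx":0,"dy":0,"dz":-0.8,"rx":0,"ry":0,"rz":0,"claw":75},{"dx":0,"dy":0,"dz":-0.8,"rx":0,"ry":0,"rz":0,"claw":75},{"dx":0,"dy":0,"dz":-0.6,"rx":0,"ry":0,"rz":0,"claw":75},{"dx":0,"dy":0,"dz":-0.3,"rx":0,"ry":0,"rz":0,"claw":75},{"dx":0,"dy":0,"dz":0,"rx":0,"ry":0,"rz":0,"claw":75},{"dx":0,"dy":0,"dz":0,"rx":0,"ry":0,"rz":0,"claw":75}]'
```

```text
time_s: 4.95
tool_pos: [0.5134, -0.3572, 0.0485]
ee_rot: [-1.571, -0.001, -0.75]
force: [0.3, 0.2, 0.8]
width: 0.0749
```

Close, then lift a little.

```bash
python3 -m inch '[{"dx":0,"dy":0,"dz":0,"rx":0,"ry":0,"rz":0,"claw":60},{"dx":0,"dy":0,"dz":0,"rx":0,"ry":0,"rz":0,"claw":50},{"dx":0,"dy":0,"dz":0,"rx":0,"ry":0,"rz":0,"claw":42},{"dx":0,"dy":0,"dz":0,"rx":0,"ry":0,"rz":0,"claw":30},{"dx":0,"dy":0,"dz":0,"rx":0,"ry":0,"rz":0,"claw":30},{"dx":0,"dy":0,"dz":0,"rx":0,"ry":0,"rz":0,"claw":30},{"dx":0,"dy":0,"dz":0,"rx":0,"ry":0,"rz":0,"claw":30},{"dx":0,"dy":0,"dz":0,"rx":0,"ry":0,"rz":0,"claw":30}]'
python3 -m inch '[{"dx":0,"dy":0,"dz":0.2,"rx":0,"ry":0,"rz":0,"claw":30},{"dx":0,"dy":0,"dz":0.5,"rx":0,"ry":0,"rz":0,"claw":30},{"dx":0,"dy":0,"dz":0.8,"rx":0,"ry":0,"rz":0,"claw":30},{"dx":0,"dy":0,"dz":0.8,"rx":0,"ry":0,"rz":0,"claw":30},{"dx":0,"dy":0,"dz":0.8,"rx":0,"ry":0,"rz":0,"claw":30},{"dx":0,"dy":0,"dz":0.8,"rx":0,"ry":0,"rz":0,"claw":30},{"dx":0,"dy":0,"dz":0.8,"rx":0,"ry":0,"rz":0,"claw":30},{"dx":0,"dy":0,"dz":0.5,"rx":0,"ry":0,"rz":0,"claw":30},{"dx":0,"dy":0,"dz":0,"rx":0,"ry":0,"rz":0,"claw":30},{"dx":0,"dy":0,"dz":0,"rx":0,"ry":0,"rz":0,"claw":30}]'
python3 - <<'E'
from station import env
from h import *
im=env.read_camera('wrist'); cv2.imwrite('pics/w2.png',im['color'])
im=env.read_camera('scene'); cv2.imwrite('pics/s2.png',im['color'])
X=cloud(im)
m=(np.hypot(X[...,0]-.42,X[...,1]-.31)<.05)&(X[...,2]>.06);P=X[m]; print('nozzle',len(P),P.min(0),P.max(0))
E
```

```text
time_s: 5.75
tool_pos: [0.5128, -0.3572, 0.0482]
ee_rot: [-1.571, -0.0, -0.75]
force: [-2.2, -1.0, 3.4]
width: 0.0398
time_s: 6.75
tool_pos: [0.5126, -0.3565, 0.2032]
ee_rot: [-1.571, 0.001, -0.75]
force: [-0.1, 0.3, -3.3]
width: 0.0394
nozzle 136 [0.42727725 0.31274544 0.06016812] [0.46064544 0.33806297 0.1044699 ]
```

View pics/w2.png

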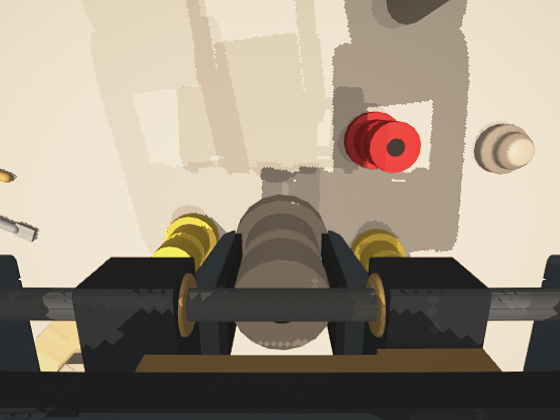

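View pics/s2.png

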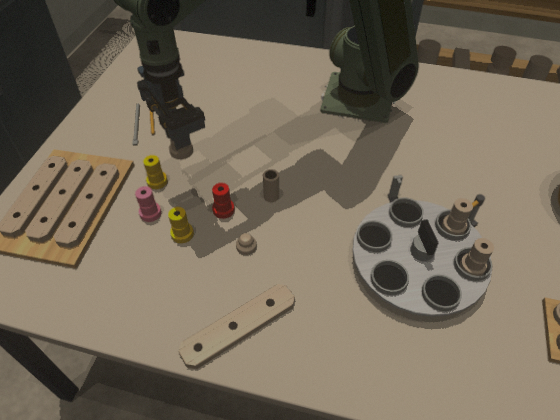

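The spool is held upright in the wrist view, between the fingers near (280,270). Carry it to a point above the pocket.

```bash
python3 -m inch '[{"dx":0,"dy":0.4,"dz":0,"rx":0,"ry":0,"rz":0,"claw":30},{"dx":-0.07,"dy":0.8,"dz":0,"rx":0,"ry":0,"rz":0,"claw":30},{"dx":-0.07,"dy":1,"dz":0,"rx":0,"ry":0,"rz":0,"claw":30},{"dx":-0.07,"dy":1,"dz":0,"rx":0,"ry":0,"rz":0,"claw":30},{"dx":-0.07,"dy":1,"dz":0,"rx":0,"ry":0,"rz":0,"claw":30},{"dx":-0.07,"dy":1,"dz":0,"rx":0,"ry":0,"rz":0,"claw":30},{"dx":-0.07,"dy":1,"dz":0,"rx":0,"ry":0,"rz":0,"claw":30},{"dx":-0.07,"dy":1,"dz":0,"rx":0,"ry":0,"rz":0,"claw":30},{"dx":-0.07,"dy":1,"dz":0,"rx":0,"ry":0,"rz":0,"claw":30},{"dx":-0.07,"dy":1,"dz":0,"rx":0,"ry":0,"rz":0,"claw":30},{"dx":-0.07,"dy":1,"dz":0,"rx":0,"ry":0,"rz":0,"claw":30},{"dx":-0.07,"dy":1,"dz":0,"rx":0,"ry":0,"rz":0,"claw":30},{"dx":-0.07,"dy":1,"dz":0,"rx":0,"ry":0,"rz":0,"claw":30},{"dx":-0.07,"dy":1,"dz":0,"rx":0,"ry":0,"rz":0,"claw":30},{"dx":-0.07,"dy":1,"dz":0,"rx":0,"ry":0,"rz":0,"claw":30},{"dx":-0.07,"dy":1,"dz":0,"rx":0,"ry":0,"rz":0,"claw":30},{"dx":-0.07,"dy":1,"dz":0,"rx":0,"ry":0,"rz":0,"claw":30},{"dx":0,"dy":0.9,"dz":0,"rx":0,"ry":0,"rz":0,"claw":30},{"dx":0,"dy":0.5,"dz":0,"rx":0,"ry":0,"rz":0,"claw":30},{"dx":0,"dy":0,"dz":0,"rx":0,"ry":0,"rz":0,"claw":30}]'
python3 -m inch '[{"dx":0,"dy":0,"dz":0,"rx":0,"ry":0,"rz":0,"claw":30},{"dx":0,"dy":0,"dz":0,"rx":0,"ry":0,"rz":0,"claw":30}]'
python3 - <<'E'
from station import env
from h import *
from scipy.spatial.transform import Rotation as Ro
s=env.read_state(); im=env.read_camera('wrist'); cv2.imwrite('pics/w3.png',im['color'])
T=np.eye(4);T[:3,:3]=Ro.from_euler('xyz',s['ee_rot']).as_matrix();T[:3,3]=s['tool_pos']
M=np.linalg.inv(T@np.array(im['T_tool_cam'])); im['R']=M[:3,:3]; im['t']=M[:3,3]
X=cloud(im);z=X[...,2]
print(s['tool_pos'])
# handle in wrist
m=(np.hypot(X[...,0]-.578,X[...,1]-.2166)<.06)&(z>.114)&(z<.13);P=X[m]
print(len(P),cv2.minAreaRect(P[:,:2].astype(np.float32)) if len(P)>9 else '')
E
```

```text
time_s: 8.85
tool_pos: [0.4787, 0.1726, 0.2035]
ee_rot: [-1.571, 0.001, -0.747]
force: [-0.7, -0.3, -3.2]
width: 0.0395
time_s: 9.05
tool_pos: [0.4791, 0.1701, 0.2038]
ee_rot: [-1.572, -0.0, -0.751]
force: [-0.2, 0.1, -2.2]
width: 0.0391
[0.47906565 0.17007604 0.20377521]
147 ((0.5553398728370667, 0.2127596139907837), (0.020477598533034325, 0.006109572481364012), 44.741302490234375)
```

View pics/w3.png

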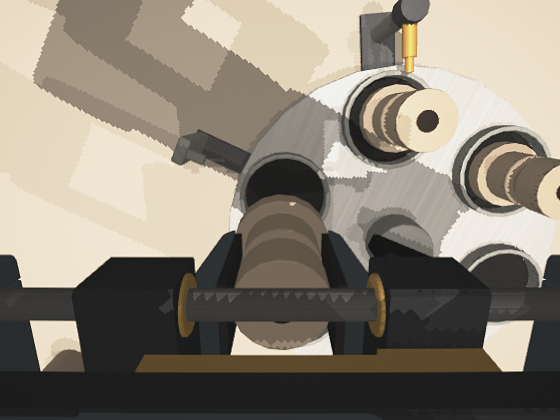

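The empty pocket shows at (286,190), directly beyond the held spool. Lower to just above the floor.

```bash
python3 -m inch '[{"dx":0,"dy":0.09,"dz":-0.3,"rx":0,"ry":0,"rz":0,"claw":30},{"dx":0,"dy":0,"dz":-0.6,"rx":0,"ry":0,"rz":0,"claw":30},{"dx":0,"dy":0,"dz":-0.6,"rx":0,"ry":0,"rz":0,"claw":30},{"dx":0,"dy":0,"dz":-0.5,"rx":0,"ry":0,"rz":0,"claw":30},{"dx":0,"dy":0,"dz":-0.4,"rx":0,"ry":0,"rz":0,"claw":30},{"dx":0,"dy":0,"dz":0,"rx":0,"ry":0,"rz":0,"claw":30},{"dx":0,"dy":0,"dz":0,"rx":0,"ry":0,"rz":0,"claw":30}]'
python3 - <<'E'
from station import env
from h import *
from scipy.spatial.transform import Rotation as Ro
from scipy.optimize import least_squares
s=env.read_state(); im=env.read_camera('wrist'); cv2.imwrite('pics/w4.png',im['color'])
T=np.eye(4);T[:3,:3]=Ro.from_euler('xyz',s['ee_rot']).as_matrix();T[:3,3]=s['tool_pos']
M=np.linalg.inv(T@np.array(im['T_tool_cam'])); im['R']=M[:3,:3]; im['t']=M[:3,3]
X=cloud(im);z=X[...,2]
r=np.hypot(X[...,0]-.479,X[...,1]-.1727)
P=X[(r<.05)&(r>.028)&(z>.0585)&(z<.066)]
f=least_squares(lambda p:np.hypot(P[:,0]-p[0],P[:,1]-p[1])-.037,[.479,.1727],loss='soft_l1',f_scale=.002)
print(s['tool_pos'],len(P),f.x,np.abs(f.fun).mean())
E
```

```text
time_s: 9.8
tool_pos: [0.4795, 0.1736, 0.132]
ee_rot: [-1.571, -0.0, -0.751]
force: [0.5, 0.3, -1.6]
width: 0.0397
[0.47951911 0.17359752 0.13200604] 1201 [0.48054203 0.17283748] 0.001050729209909442
```

View pics/w4.png

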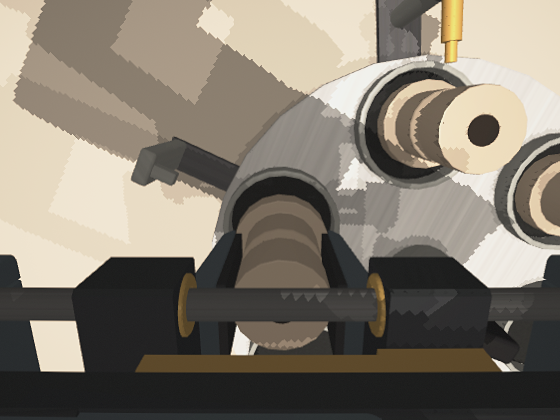

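The pocket rim fit agrees with the TCP position to 1 mm. Lower the spool to the floor.

```bash
python3 -m inch '[{"dx":0.02,"dy":-0.02,"dz":-0.3,"rx":0,"ry":0,"rz":0,"claw":30},{"dx":0,"dy":0,"dz":-0.4,"rx":0,"ry":0,"rz":0,"claw":30},{"dx":0,"dy":0,"dz":-0.3,"rx":0,"ry":0,"rz":0,"claw":30},{"dx":0,"dy":0,"dz":-0.15,"rx":0,"ry":0,"rz":0,"claw":30},{"dx":0,"dy":0,"dz":0,"rx":0,"ry":0,"rz":0,"claw":30},{"dx":0,"dy":0,"dz":0,"rx":0,"ry":0,"rz":0,"claw":30}]'
```

```text
time_s: 10.45
tool_pos: [0.48, 0.1732, 0.0974]
ee_rot: [-1.571, -0.0, -0.75]
force: [0.4, -0.0, -2.5]
width: 0.0398
```

```bash
python3 -m inch '[{"dx":0,"dy":0,"dz":-0.05,"rx":0,"ry":0,"rz":0,"claw":30},{"dx":0,"dy":0,"dz":-0.03,"rx":0,"ry":0,"rz":0,"claw":30},{"dx":0,"dy":0,"dz":-0.03,"rx":0,"ry":0,"rz":0,"claw":30},{"dx":0,"dy":0,"dz":0,"rx":0,"ry":0,"rz":0,"claw":30}]'
```

```text
time_s: 10.85
tool_pos: [0.4799, 0.1731, 0.0942]
ee_rot: [-1.57, -0.0, -0.75]
force: [-0.3, 0.5, -2.7]
width: 0.0394
```

```bash
python3 -m inch '[{"dx":0,"dy":0,"dz":-0.03,"rx":0,"ry":0,"rz":0,"claw":30},{"dx":0,"dy":0,"dz":-0.03,"rx":0,"ry":0,"rz":0,"claw":30},{"dx":0,"dy":0,"dz":0,"rx":0,"ry":0,"rz":0,"claw":30},{"dx":0,"dy":0,"dz":0,"rx":0,"ry":0,"rz":0,"claw":30}]'
```

```text
time_s: 11.25
tool_pos: [0.48, 0.1731, 0.0941]
ee_rot: [-1.57, -0.001, -0.75]
force: [-3.7, -1.2, 9.1]
width: 0.0394
```

Contact with the floor (+9 N). Open and lift off.

```bash
python3 -m inch '[{"dx":0,"dy":0,"dz":0.03,"rx":0,"ry":0,"rz":0,"claw":40},{"dx":0,"dy":0,"dz":0,"rx":0,"ry":0,"rz":0,"claw":44},{"dx":0,"dy":0,"dz":0,"rx":0,"ry":0,"rz":0,"claw":52},{"dx":0,"dy":0,"dz":0,"rx":0,"ry":0,"rz":0,"claw":62},{"dx":0,"dy":0,"dz":0,"rx":0,"ry":0,"rz":0,"claw":70},{"dx":0,"dy":0,"dz":0,"rx":0,"ry":0,"rz":0,"claw":70},{"dx":0,"dy":0,"dz":0.2,"rx":0,"ry":0,"rz":0,"claw":70},{"dx":0,"dy":0,"dz":0.5,"rx":0,"ry":0,"rz":0,"claw":70},{"dx":0,"dy":0,"dz":0.9,"rx":0,"ry":0,"rz":0,"claw":70},{"dx":0,"dy":0,"dz":0.9,"rx":0,"ry":0,"rz":0,"claw":70},{"dx":0,"dy":0,"dz":0.9,"rx":0,"ry":0,"rz":0,"claw":70},{"dx":0,"dy":0,"dz":0.6,"rx":0,"ry":0,"rz":0,"claw":70},{"dx":0,"dy":0,"dz":0.3,"rx":0,"ry":0,"rz":0,"claw":70}]'
```

```text
time_s: 12.55
tool_pos: [0.4807, 0.1734, 0.2246]
ee_rot: [-1.567, -0.002, -0.75]
force: [1.3, 0.8, -0.1]
width: 0.07
```

```bash
python3 -m inch '[{"dx":0.2,"dy":0.1,"dz":0.3,"rx":0,"ry":0,"rz":4,"claw":70},{"dx":0.4,"dy":0.18,"dz":0.3,"rx":0,"ry":0,"rz":8,"claw":70},{"dx":0.4,"dy":0.18,"dz":0.3,"rx":0,"ry":0,"rz":8,"claw":70},{"dx":0.4,"dy":0.18,"dz":0.3,"rx":0,"ry":0,"rz":8,"claw":70},{"dx":0.4,"dy":0.18,"dz":0.3,"rx":0,"ry":0,"rz":8,"claw":70},{"dx":0.4,"dy":0.18,"dz":0,"rx":0,"ry":0,"rz":8,"claw":60},{"dx":0.4,"dy":0.18,"dz":0,"rx":0,"ry":0,"rz":8,"claw":60},{"dx":0.4,"dy":0.18,"dz":0,"rx":0,"ry":0,"rz":8,"claw":60},{"dx":0.24,"dy":0.08,"dz":0,"rx":0,"ry":0,"rz":7,"claw":60},{"dx":0,"dy":0,"dz":0,"rx":0,"ry":0,"rz":0,"claw":60},{"dx":0,"dy":0,"dz":0,"rx":0,"ry":0,"rz":0,"claw":60},{"dx":0,"dy":0,"dz":0,"rx":0,"ry":0,"rz":0,"claw":60}]'
cat > hw.py <<'E'
from station import env
from h import *
import sys
from scipy.spatial.transform import Rotation as Ro
s=env.read_state(); im=env.read_camera('wrist'); cv2.imwrite('pics/%s.png'%sys.argv[1],im['color'])
T=np.eye(4);T[:3,:3]=Ro.from_euler('xyz',s['ee_rot']).as_matrix();T[:3,3]=s['tool_pos']
M=np.linalg.inv(T@np.array(im['T_tool_cam'])); im['R']=M[:3,:3]; im['t']=M[:3,3]
X=cloud(im);z=X[...,2]
m=(np.hypot(X[...,0]-.578,X[...,1]-.2166)<.06)&(z>.117)&(z<.13);P=X[m]
print(s['time_s'],s['tool_pos'],s['ee_rot'],s['q'][5],len(P),cv2.minAreaRect(P[:,:2].astype(np.float32)) if len(P)>9 else '')
E
python3 hw.py w5
```

```text
time_s: 13.75
tool_pos: [0.5765, 0.2161, 0.2671]
ee_rot: [-1.571, 0.001, 0.417]
force: [-0.2, 0.8, 0.4]
width: 0.0599
13.75 [0.57654443 0.21609462 0.26711204] [-1.57064640e+00  8.22106998e-04  4.17484408e-01] -1.648416689022338 1130 ((0.5785886645317078, 0.2170819789171219), (0.06337694823741913, 0.01336462888866663), 23.773128509521484)
```

View pics/w5.png

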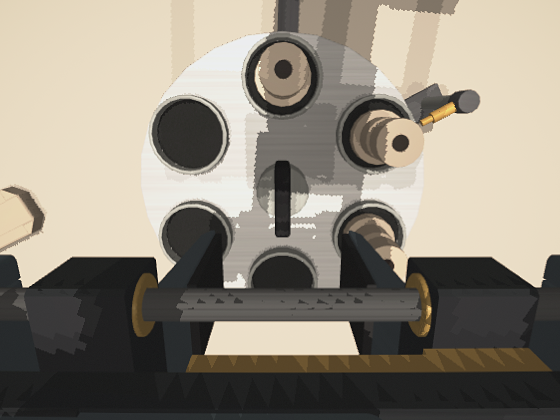

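The loaded spool stands upright at (283,68) beside the pointer, and the nozzle is at (445,105), one click clockwise. The bar at (283,198) lines up with the jaws. Next I descend onto it.

```bash
python3 -m inch '[{"dx":0.07,"dy":0.03,"dz":-0.4,"rx":0,"ry":0,"rz":0,"claw":50},{"dx":0,"dy":0,"dz":-0.8,"rx":0,"ry":0,"rz":0,"claw":50},{"dx":0,"dy":0,"dz":-0.8,"rx":0,"ry":0,"rz":0,"claw":50},{"dx":0,"dy":0,"dz":-0.8,"rx":0,"ry":0,"rz":0,"claw":50},{"dx":0,"dy":0,"dz":-0.8,"rx":0,"ry":0,"rz":0,"claw":50},{"dx":0,"dy":0,"dz":-0.8,"rx":0,"ry":0,"rz":0,"claw":50},{"dx":0,"dy":0,"dz":-0.6,"rx":0,"ry":0,"rz":0,"claw":40},{"dx":0,"dy":0,"dz":-0.4,"rx":0,"ry":0,"rz":0,"claw":40},{"dx":0,"dy":0,"dz":0,"rx":0,"ry":0,"rz":0,"claw":30},{"dx":0,"dy":0,"dz":0,"rx":0,"ry":0,"rz":0,"claw":25}]'
python3 hw.py w6
```

```text
time_s: 14.8
tool_pos: [0.5795, 0.2173, 0.1056]
ee_rot: [-1.571, -0.001, 0.419]
force: [0.1, -0.6, 1.3]
width: 0.0272
14.8 [0.57945193 0.21731693 0.10556381] [-1.57073344e+00 -5.64898089e-04  4.19114948e-01] -1.649810801216186 4072 ((0.576675534248352, 0.21804293990135193), (0.056123264133930206, 0.05202401056885719), 61.96332931518555)
```

View pics/w6.png

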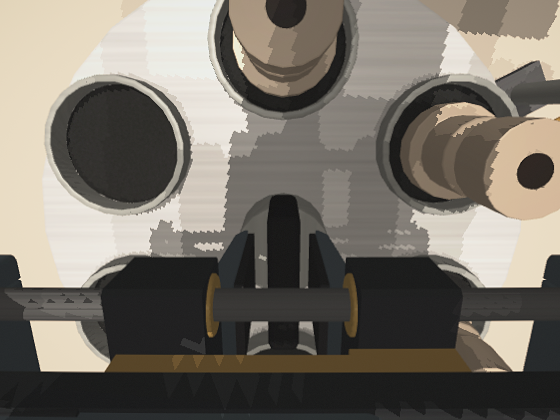

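The bar at (283,240) sits centred between the fingers. Close.

```bash
python3 -m inch '[{"dx":0,"dy":0,"dz":0,"rx":0,"ry":0,"rz":0,"claw":18},{"dx":0,"dy":0,"dz":0,"rx":0,"ry":0,"rz":0,"claw":14},{"dx":0,"dy":0,"dz":0,"rx":0,"ry":0,"rz":0,"claw":10},{"dx":0,"dy":0,"dz":0,"rx":0,"ry":0,"rz":0,"claw":8},{"dx":0,"dy":0,"dz":0,"rx":0,"ry":0,"rz":0,"claw":8},{"dx":0,"dy":0,"dz":0,"rx":0,"ry":0,"rz":0,"claw":8}]'
```

```text
time_s: 15.45
tool_pos: [0.5794, 0.2182, 0.1063]
ee_rot: [-1.57, -0.002, 0.419]
force: [-2.7, 3.5, 5.8]
width: 0.0137
```

```bash
python3 -m inch '[{"dx":0,"dy":0,"dz":0,"rx":0,"ry":0,"rz":-0.3,"claw":8},{"dx":0,"dy":0,"dz":0,"rx":0,"ry":0,"rz":-0.7,"claw":8},{"dx":0,"dy":0,"dz":0,"rx":0,"ry":0,"rz":-1,"claw":8},{"dx":0,"dy":0,"dz":0,"rx":0,"ry":0,"rz":-1,"claw":8},{"dx":0,"dy":0,"dz":0,"rx":0,"ry":0,"rz":-1,"claw":8},{"dx":0,"dy":0,"dz":0,"rx":0,"ry":0,"rz":-1,"claw":8},{"dx":0,"dy":0,"dz":0,"rx":0,"ry":0,"rz":-1,"claw":8},{"dx":0,"dy":0,"dz":0,"rx":0,"ry":0,"rz":-1,"claw":8},{"dx":0,"dy":0,"dz":0,"rx":0,"ry":0,"rz":-1,"claw":8},{"dx":0,"dy":0,"dz":0,"rx":0,"ry":0,"rz":-1,"claw":8},{"dx":0,"dy":0,"dz":0,"rx":0,"ry":0,"rz":-1,"claw":8},{"dx":0,"dy":0,"dz":0,"rx":0,"ry":0,"rz":-1,"claw":8},{"dx":0,"dy":0,"dz":0,"rx":0,"ry":0,"rz":-1,"claw":8},{"dx":0,"dy":0,"dz":0,"rx":0,"ry":0,"rz":-1,"claw":8},{"dx":0,"dy":0,"dz":0,"rx":0,"ry":0,"rz":-1,"claw":8},{"dx":0,"dy":0,"dz":0,"rx":0,"ry":0,"rz":-1,"claw":8},{"dx":0,"dy":0,"dz":0,"rx":0,"ry":0,"rz":-1,"claw":8},{"dx":0,"dy":0,"dz":0,"rx":0,"ry":0,"rz":-1,"claw":8},{"dx":0,"dy":0,"dz":0,"rx":0,"ry":0,"rz":-1,"claw":8},{"dx":0,"dy":0,"dz":0,"rx":0,"ry":0,"rz":-1,"claw":8}]'
```

```text
time_s: 17.45
tool_pos: [0.5796, 0.2177, 0.1063]
ee_rot: [-1.57, -0.002, 0.087]
force: [-1.9, 2.6, 5.0]
width: 0.0137
```

```bash
python3 -m inch '[{"dx":0,"dy":0,"dz":0,"rx":0,"ry":0,"rz":-1,"claw":8},{"dx":0,"dy":0,"dz":0,"rx":0,"ry":0,"rz":-1.5,"claw":8},{"dx":0,"dy":0,"dz":0,"rx":0,"ry":0,"rz":-1.5,"claw":8},{"dx":0,"dy":0,"dz":0,"rx":0,"ry":0,"rz":-1.5,"claw":8},{"dx":0,"dy":0,"dz":0,"rx":0,"ry":0,"rz":-1.5,"claw":8},{"dx":0,"dy":0,"dz":0,"rx":0,"ry":0,"rz":-1.5,"claw":8},{"dx":0,"dy":0,"dz":0,"rx":0,"ry":0,"rz":-1.5,"claw":8},{"dx":0,"dy":0,"dz":0,"rx":0,"ry":0,"rz":-1.5,"claw":8},{"dx":0,"dy":0,"dz":0,"rx":0,"ry":0,"rz":-1.5,"claw":8},{"dx":0,"dy":0,"dz":0,"rx":0,"ry":0,"rz":-1.5,"claw":8},{"dx":0,"dy":0,"dz":0,"rx":0,"ry":0,"rz":-1.5,"claw":8},{"dx":0,"dy":0,"dz":0,"rx":0,"ry":0,"rz":-1.5,"claw":8},{"dx":0,"dy":0,"dz":0,"rx":0,"ry":0,"rz":-1.5,"claw":8},{"dx":0,"dy":0,"dz":0,"rx":0,"ry":0,"rz":-1.5,"claw":8},{"dx":0,"dy":0,"dz":0,"rx":0,"ry":0,"rz":-1.5,"claw":8},{"dx":0,"dy":0,"dz":0,"rx":0,"ry":0,"rz":-1.5,"claw":8},{"dx":0,"dy":0,"dz":0,"rx":0,"ry":0,"rz":-1.5,"claw":8},{"dx":0,"dy":0,"dz":0,"rx":0,"ry":0,"rz":-1.5,"claw":8},{"dx":0,"dy":0,"dz":0,"rx":0,"ry":0,"rz":-1.5,"claw":8},{"dx":0,"dy":0,"dz":0,"rx":0,"ry":0,"rz":-1.5,"claw":8}]'
python3 -m inch '[{"dx":0,"dy":0,"dz":0,"rx":0,"ry":0,"rz":-1.5,"claw":8},{"dx":0,"dy":0,"dz":0,"rx":0,"ry":0,"rz":-1.5,"claw":8},{"dx":0,"dy":0,"dz":0,"rx":0,"ry":0,"rz":-1.5,"claw":8},{"dx":0,"dy":0,"dz":0,"rx":0,"ry":0,"rz":-1.5,"claw":8},{"dx":0,"dy":0,"dz":0,"rx":0,"ry":0,"rz":-1.5,"claw":8},{"dx":0,"dy":0,"dz":0,"rx":0,"ry":0,"rz":-1.2,"claw":8},{"dx":0,"dy":0,"dz":0,"rx":0,"ry":0,"rz":-1,"claw":8},{"dx":0,"dy":0,"dz":0,"rx":0,"ry":0,"rz":-0.8,"claw":8},{"dx":0,"dy":0,"dz":0,"rx":0,"ry":0,"rz":-0.5,"claw":8},{"dx":0,"dy":0,"dz":0,"rx":0,"ry":0,"rz":0,"claw":8},{"dx":0,"dy":0,"dz":0,"rx":0,"ry":0,"rz":0,"claw":8}]'
```

```text
time_s: 19.45
tool_pos: [0.5795, 0.2169, 0.1063]
ee_rot: [-1.571, -0.001, -0.428]
force: [-3.0, 0.9, 7.1]
width: 0.0139
time_s: 20.55
tool_pos: [0.5793, 0.2166, 0.1063]
ee_rot: [-1.571, -0.001, -0.619]
force: [-3.4, -0.1, 6.1]
width: 0.0137
```

```bash
python3 -m inch '[{"dx":0,"dy":0,"dz":0,"rx":0,"ry":0,"rz":-0.6,"claw":8},{"dx":0,"dy":0,"dz":0,"rx":0,"ry":0,"rz":0,"claw":8},{"dx":0,"dy":0,"dz":0,"rx":0,"ry":0,"rz":0,"claw":14},{"dx":0,"dy":0,"dz":0,"rx":0,"ry":0,"rz":0,"claw":16},{"dx":0,"dy":0,"dz":0,"rx":0,"ry":0,"rz":0,"claw":20},{"dx":0,"dy":0,"dz":0,"rx":0,"ry":0,"rz":0,"claw":28},{"dx":0,"dy":0,"dz":0,"rx":0,"ry":0,"rz":0,"claw":38},{"dx":0,"dy":0,"dz":0,"rx":0,"ry":0,"rz":0,"claw":42},{"dx":0,"dy":0,"dz":0,"rx":0,"ry":0,"rz":0,"claw":42},{"dx":0,"dy":0,"dz":0.2,"rx":0,"ry":0,"rz":0,"claw":42},{"dx":0,"dy":0,"dz":0.6,"rx":0,"ry":0,"rz":0,"claw":42},{"dx":0,"dy":0,"dz":0.9,"rx":0,"ry":0,"rz":0,"claw":42},{"dx":0,"dy":0,"dz":0.9,"rx":0,"ry":0,"rz":0,"claw":42},{"dx":0,"dy":0,"dz":0.9,"rx":0,"ry":0,"rz":0,"claw":42},{"dx":0,"dy":0,"dz":0.9,"rx":0,"ry":0,"rz":0,"claw":42},{"dx":0,"dy":0,"dz":0.6,"rx":0,"ry":0,"rz":0,"claw":42},{"dx":0,"dy":0,"dz":0.3,"rx":0,"ry":0,"rz":0,"claw":42},{"dx":0,"dy":0,"dz":0,"rx":0,"ry":0,"rz":0,"claw":42},{"dx":0,"dy":0,"dz":0,"rx":0,"ry":0,"rz":0,"claw":42}]'
python3 hw.py w7; python3 - <<'E'
from station import env
import cv2
cv2.imwrite('pics/s7.png',env.read_camera('scene')['color'])
E
```

```text
time_s: 22.45
tool_pos: [0.5788, 0.217, 0.2634]
ee_rot: [-1.572, 0.001, -0.63]
force: [1.0, -0.8, 0.7]
width: 0.0422
22.45 [0.57875752 0.21703554 0.26338263] [-1.57199760e+00  8.78740799e-04 -6.29739060e-01] -0.600923809296784 1157 ((0.5787302851676941, 0.21738624572753906), (0.0134845320135355, 0.06308872997760773), 53.488285064697266)
```

View pics/w7.png

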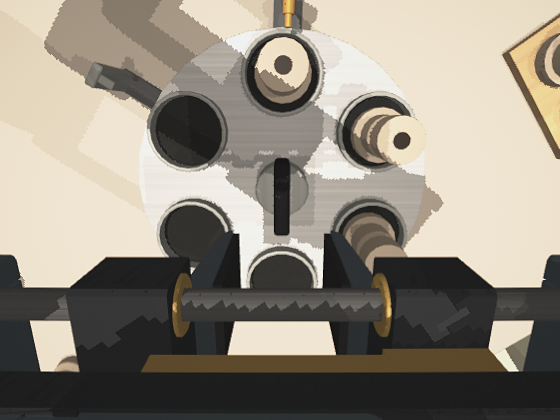

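View pics/s7.png

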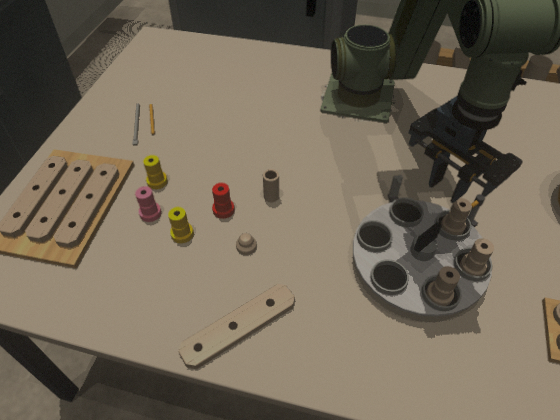

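The loaded spool stands upright at the nozzle, at (283,65) in the wrist view. The bar has turned by about 60.3°, and the gripper is clear. Handing in.

```bash
python3 -c "
from station import env
print(env.read_state()['time_s'],env.sign_off())"
```

```text
the job is handed in; nothing more can be done
22.55 None
```

I stood the loose beige spool upright in the pocket at the steel pointer, then turned the wheel one click clockwise by its bar, let go and lifted clear. I handed the job in at 22.6 s, within the 61 s limit.

- **Last pictures:** the spool stands upright in its cup in front of the air nozzle, and the two spools that were already in the wheel are still standing. The cup now at the pointer is empty, and the look-alikes are where they were.
- **Wheel angle:** the bar went from 23.8° to -36.5°, about 60.3° clockwise against the 60° wanted.
- **Forces:** every wrist force I read stayed at about 10 N or below.
- **Failed or disagreed:** no check failed. My first two move commands were refused for missing fields, before the arm had moved. The top and scene cameras disagreed by 2 to 4 mm on positions, so I used wrist-camera measurements for the spool, the pocket and the bar.

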